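# Crack a walnut for the dessert boxes

## Robot

A 7-joint arm with a two-finger parallel gripper is mounted at the origin on the work surface. World frame = base frame: x ahead of the robot, y to its left, z up, the work surface at z = 0. Lengths are in m, angles in rad, forces in N, time in s.
With the tool pointing down it reaches from about 0.4 to 0.85 m from the base axis. Payload 10.4 kg.
Tool frame: the origin (TCP) lies midway between the tips of the shut fingers; the grasp point (between the pads) lies 19 mm behind it; z points along the fingers, x is the direction in which the jaws open and shut, and the axes are right-handed (so a half turn about z gives the same grasp; the last joint's range is limited). The gripper opens to 85 mm and grips with 20 to 120 N. Pads are 22 mm wide; open, the fingers measure 114 mm over their backs; the gripper's body (76 mm by 85 mm) begins 54 mm behind the grasp point. The pads swing forward as they close: fully open they stand 13 mm farther back than shut.
Start: joints at [-1.141, 0.332, -0.065, 1.46, 0.022, 1.35, -0.088], TCP at [0.273, 0.562, 0.231] pointing down, gripper open.
Joint ranges: [-2.6, 2.6], [-0.5, 2.12], [-1.47, 1.34], [0.16, 2.42], [-1.27, 4.41], [0.06, 2.06], [-2.6, 2.6]. Speed limits (rad/s): [2.22, 2.22, 2.79, 2.79, 3.14, 3.14, 3.14].

## Interface

Orientations are given as a unit quaternion [x, y, z, w].
In Python, from workcell import monitor, eyes, ticket, models gives the robot as it stands.
- The arm moves only by the tool servo_tool, never from a script. Its argument "motion" is a list of rows, each a list of 7 numbers: the opening, from 0 (shut) to 1 (fully open), then the shift along the tool's x, y, z in m, then the turn, a rotation vector about the tool's x, y, z in degrees. In form: [[fingers, tx, ty, tz, rx, ry, rz], ...]. A call has 1 to 20 rows; each row is the pose to reach, as a shift and turn from the pose commanded when the call began, along the tool's axes at that moment; what a row does not reach only later rows make up. A row lasts 1/8 s, in which the tool goes at most 62.5 mm and 10.7 degrees, less where a joint would pass 70% of its speed; a pose out of reach is approached as far as the arm can. A call with a gripper value outside its range is refused whole. The fingers move at their own pace and stop on an object; "grip_force" is the grip in N (left out, the last holds). Time passes only in rows, so rows that repeat a pose let the fingers close. It gives the time, the measured TCP pose, the force and the opening at its end, in the units of the state.
- monitor.get_obs(): the state, without advancing time (a new reading comes with each control period).
- eyes.camera(name): name is "side" or "top"; returns (picture, depth): 480x640x3 uint8, blue, green, red; 480x640 float32, m along the optical axis (not along the pixel's ray), 0 where there is no reading.
- eyes.camera_info(name): a dict with "intrinsics" (3x3 intrinsics, pixels), "k1" (the pictures are not rectified: a ray, as slopes to the right and down, at radius r is drawn at 1 + k1 r^2 times it, then the intrinsics apply), "extrinsics" (4x4, takes a point from world to camera coordinates). Camera axes: x right, y down, z forward; pixel columns grow to the right and rows downward; lengths in m; the calibration is good to about 2 mm. A picture is of the moment at which its call begins. camera_info takes no time and is no camera call.
- ticket.hand_in(): hands the job in, once; it reports no verdict.
Trained networks look in the newest picture that a camera, given by its name, has taken for a name from the list of things; names that differ only in an ending like _2 or _b are one class to them, and where a whole thing is asked for, a point or a joint stands for the part that bears it (a point fixed in the world has none). Each returns a list of dicts, best first, with "confidence" (0 to 1); they miss things now and then, are a little off and sometimes report something else, mostly with a low value. They report only what shows in the picture. A call takes as long as a camera call. They do not tell look-alikes from the thing itself.
- models.boxes_of(camera, thing): "point" ([x, y, z] in m, in the coordinates of the camera as it stood for that picture, good to about 4 mm: the middle of the surface that is visible of it).
The state is a dict: "clock": time; "joint_pos": joint angles; "joint_velocities": joint speeds; "tau": joint torques, N m; "position": TCP position; "ee_rot": TCP orientation; "ft_force": force on the tool from outside, world axes, zero at the start; "torque": the same for the moment, N m; "grip_width": opening from 0.0 (shut) to 1.0 (fully open).
Only numpy, scipy, OpenCV 4.12 (cv2) and the standard library are available. Lean on these libraries where they do the work, as an engineer would, in place of code of your own. Each camera call takes 0.05 s, during which the arm holds its last target. There are 200 camera calls.

## Task

Stand the loose walnut on the little round seat between the open jaws of the nutcracker, with its two halves facing the jaws, and let go of it. Then squeeze the nutcracker's two handles together slowly until the shell gives with a snap, and stop at once so that the kernel is not crushed. Let the handles spring open again, with the cracked nut left standing on the seat, and do not disturb the other things on the counter.

Things in the scene. Friction and masses are not known exactly. Their poses are not given: they have to be found in the camera images.
- nut_center (a point): Centre of the loose walnut (about 35 g), standing on a flat foot 21 mm below. Own z up. Seam ridge in its own x-z plane: 40 mm long along x, 6 mm wide, ends flat 14 mm high; gripped there (along own x) the shell is not loaded. Halves face own -y (end 15 mm off) and +y (the half that gives; its end 15 to 24 mm off, varies, not measured).
- shell (a joint): How far (m) the nut's +y half is pressed in: 0 whole. Squeezed across its halves (own y) the force climbs to a peak near 24 N within the first 1.5 mm, then falls; let go before 2.5 mm it springs back, past that it snaps in to about 5 mm and stays (3.5 to 6.2 mm = cracked). From there it hardly resists (2 N): pressed on beyond 6.2 mm the kernel is crushed, so stop the squeeze when it gives.
- seat (a point): Top centre of the seat, a steel disc 26 mm wide, 12 mm tall, on a 14 mm thick fixed wooden base; 26 mm above the counter. A seated nut's centre is 21 mm above it. Own x points from handle ends to hinges (pins 70 mm off), y from right to left jaw. Open jaw faces (28 long, 18 tall) are at y = +-22.5 mm. Seat the nut with its own y along this y, either way round.
- cracker: Nutcracker: two steel bars with black grips on a wooden base. Origin on the counter under the seat, axes as the seat's. Room for fingers at the nut's two ends: over the base (14 mm high), 20 to 55 mm from the seat along x either way and within 18 mm of the centre line. Hinge bridge at x = 59 to 81 mm is 20 mm high, pins and bars reach 60 mm.
- handle_left_grip (a point): Middle of the left handle's black grip (50 mm long, 10 thick, 18 tall), 47 mm above the counter, 60 mm to -x of the seat and 28.5 mm to +y when open (67 mm over the outsides of both). Own x along the handle to its hinge, 130 mm off (its jaw: 70 mm from the hinge), z up. Only the counter is below.
- handle_right_grip (a point): The same for the right handle, 28.5 mm to -y.
- handle_left (a joint): rad: 0 open at rest, grows as squeezed inward (stop 0.165); a light spring returns it (1.6 N m/rad, 1 to 2 N at the grip); yields outward to -0.08. Each handle swings on its own upright hinge. Jaws meet the nut at about 0.04 to 0.11. The nut then gives at about 13 N on each grip, after 4 to 5 mm more closing between the grips; about 4 mm beyond that crushes it.
- handle_right (a joint): The same for the right handle.
- sauce_tub: Bystander: small lidded sauce tub, 72 mm across, 42 mm tall, loose; origin under its centre. It and the nut stand on opposite sides of the nutcracker.
- soup_a: Bystander: lidded soup tub 84 mm across, 50 mm tall, loose; origin under its centre.
- soup_b: Bystander: lidded soup tub 84 mm across, 50 mm tall, loose; origin under its centre.
- spoon: Bystander: serving spoon lying loose on the counter.
Mind the look-alikes: they are no part of the job. Of the things that look like the part that bears nut_center, the smaller one is meant.

How it is judged:
On the way, in this order (a step that is already met when the one before it is completed fails the run):
1. the whole nut stands on the seat, within 8 mm of its centre, its halves facing the jaws (within 0.3 rad), let go (horizontal distance between nut_center and seat below 0.008 m and z of nut_center in the frame of seat between 0.017 and 0.026 m and angle between nut_center's own z axis and vertical below 0.25 rad and angle between the y axis of nut_center and the y axis of seat, either way round below 0.3 rad and value of joint shell below 0.0015 m and contact force between the fingers and anything else below 0.1 N), for 0.2 s.
2. the shell has given way between the jaws of the two closed handles (horizontal distance between nut_center and seat below 0.014 m and z of nut_center in the frame of seat between 0.017 and 0.026 m and angle between nut_center's own z axis and vertical below 0.25 rad and value of joint shell above 0.0035 m and value of joint each of handle_left, handle_right above 0.02 rad), for 0.02 s.
At the end, for the whole second after the job is handed in: the nut is cracked (shell pressed in by 3.5 to 6.2 mm), stands upright (within 0.25 rad) on the seat within 14 mm of its centre, and both handles have been let go and have sprung open (below 0.03 rad) (horizontal distance between nut_center and seat below 0.014 m and z of nut_center in the frame of seat between 0.017 and 0.026 m and angle between nut_center's own z axis and vertical below 0.25 rad and value of joint shell between 0.0035 and 0.0062 m and value of joint each of handle_left, handle_right below 0.03 rad); the robot touches nothing.
It fails at once if the kernel is crushed (shell pressed in beyond 6.2 mm) (value of joint shell above 0.0062 m).
It fails at once if another thing on the counter is moved by more than 30 mm (distance of any of sauce_tub, soup_a, soup_b, spoon from where it was at the start of the episode above 0.03 m).
It also fails if it takes over 64 s, if anything falls off the work surface, if the arm or the gripper's body presses on something with over 40 N, if the wrist force passes 120 N, or if a joint passes its speed limit or range.

## Working session

There is one attempt and no reset: what is moved stays moved. The work goes in short steps, Python scripts to look and compute and a tool call to move; the robot and the scene stay as the last step left them, time stands still between calls to the robot, and variables do not carry over. Pictures are saved under pics/ and viewed, about 8 in all and at most 12, crops included, and the job is handed in when it is done.

Besides the shell and the picture viewer there is one more tool, called after "Call:" as a command line: name --pt "numbers of a row" for each row, then --argument value for the rest. servo_tool: Moves the arm, as the interface text tells. Its arguments: {"type":"object","properties":{"motion":{"type":"array"},"grip_force":{"type":"number"}},"required":["motion"]}

```bash
mkdir -p pics
cat > h.py <<'E'
import numpy as np, cv2
from workcell import monitor, eyes, ticket, models
from scipy.spatial.transform import Rotation as R
def w(cam,p):
    E=np.array(eyes.camera_info(cam)["extrinsics"]); return np.linalg.inv(E)[:3]@np.r_[p,1]
def cloud(cam,d):
    I=eyes.camera_info(cam); K=np.array(I["intrinsics"]); E=np.linalg.inv(np.array(I["extrinsics"]))
    v,u=np.mgrid[:480,:640]; 
    xd=(u-K[0,2])/K[0,0]; yd=(v-K[1,2])/K[1,1]; x,y=xd.copy(),yd.copy()
    for _ in range(8):
        s=1+I["k1"]*(x*x+y*y); x,y=xd/s,yd/s
    P=np.stack([x*d,y*d,d],-1); return P@E[:3,:3].T+E[:3,3]
E
python3 - <<'E'
from h import *
o=monitor.get_obs(); print({k:np.round(v,3) for k,v in o.items()})
for c in ("top","side"):
    im,d=eyes.camera(c); cv2.imwrite(f"pics/{c}1.png",im); np.save(c+"1.npy",d)
    print(c,np.round(np.linalg.inv(np.array(eyes.camera_info(c)["extrinsics"])),3).tolist())
    for t in ("nut_center","cracker","handle_left_grip","handle_right_grip","sauce_tub","soup_a","spoon"):
        print(t,[(round(b["confidence"],2),np.round(w(c,b["point"]),3).tolist()) for b in models.boxes_of(c,t)])
E
```

```text
{'clock': np.float64(0.0), 'joint_pos': array([-1.141,  0.333, -0.065,  1.461,  0.022,  1.35 , -0.089]), 'joint_velocities': array([-0.   , -0.001,  0.002,  0.   ,  0.   , -0.002, -0.   ]), 'tau': array([ 0.0000e+00, -6.2545e+01,  4.9000e-02, -3.9161e+01,  1.6000e-02,
        1.0000e-02, -0.0000e+00]), 'position': array([0.273, 0.562, 0.23 ]), 'ee_rot': array([ 0.848,  0.53 , -0.001,  0.   ]), 'ft_force': array([0.964, 0.728, 0.162]), 'torque': array([-0.034,  0.034,  0.058]), 'grip_width': np.float64(1.001)}
top [[-0.001, -0.995, 0.099, 0.442], [-1.0, -0.0, -0.009, 0.005], [0.009, -0.099, -0.995, 0.991], [0.0, 0.0, 0.0, 1.0]]
nut_center [(0.58, [0.486, 0.189, 0.04]), (0.56, [0.506, 0.27, 0.036]), (0.46, [0.452, -0.456, 0.056])]
cracker [(0.63, [0.596, -0.029, 0.013])]
handle_left_grip [(0.66, [0.579, 0.002, 0.05]), (0.45, [0.537, 0.437, 0.053])]
handle_right_grip [(0.7, [0.573, -0.043, 0.057])]
sauce_tub [(0.81, [0.462, -0.242, 0.041]), (0.27, [0.599, -0.026, 0.012]), (0.24, [0.581, 0.003, 0.055])]
soup_a [(0.97, [0.455, -0.459, 0.055]), (0.76, [0.54, 0.44, 0.054])]
spoon [(0.9, [0.379, -0.347, 0.017])]
side [[0.738, -0.511, 0.441, -0.146], [-0.675, -0.552, 0.49, -0.788], [-0.007, -0.659, -0.752, 1.228], [0.0, 0.0, 0.0, 1.0]]
nut_center [(0.73, [0.478, 0.175, 0.048]), (0.57, [0.502, 0.266, 0.032]), (0.5, [0.577, 0.005, 0.054])]
cracker [(0.92, [0.589, -0.035, 0.014])]
handle_left_grip [(0.65, [0.579, 0.003, 0.052])]
handle_right_grip [(0.53, [0.563, -0.046, 0.057])]
sauce_tub [(0.81, [0.456, -0.247, 0.042]), (0.61, [0.587, -0.031, 0.015])]
soup_a [(0.58, [0.528, 0.429, 0.052]), (0.57, [0.447, -0.463, 0.052]), (0.55, [0.503, 0.265, 0.032])]
spoon [(0.89, [0.36, -0.358, 0.019])]
```

Run:
```python
from h import *
im=cv2.imread("pics/top1.png"); C=cloud("top",np.load("top1.npy"))
# orthographic-ish crop: find pixel bbox around region
m=(C[...,0]>.42)&(C[...,0]<.72)&(C[...,1]>-.1)&(C[...,1]<.32)&(C[...,2]>-.05)
v,u=np.where(m); print(u.min(),u.max(),v.min(),v.max())
c=im[v.min():v.max(),u.min():u.max()]; cv2.imwrite("pics/topc.png",cv2.resize(c,None,fx=min(780/c.shape[1],590/c.shape[0]),fy=min(780/c.shape[1],590/c.shape[0]),interpolation=cv2.INTER_CUBIC))
print(c.shape)
```

```text
0 637 0 479
(479, 637, 3)
```

View pics/top1.png

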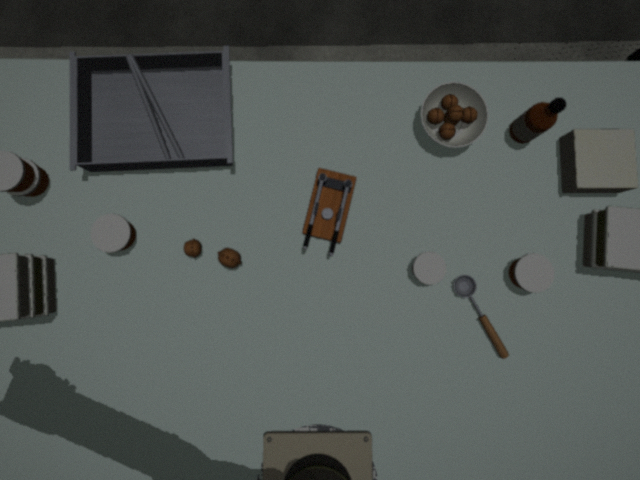

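View pics/topc.png

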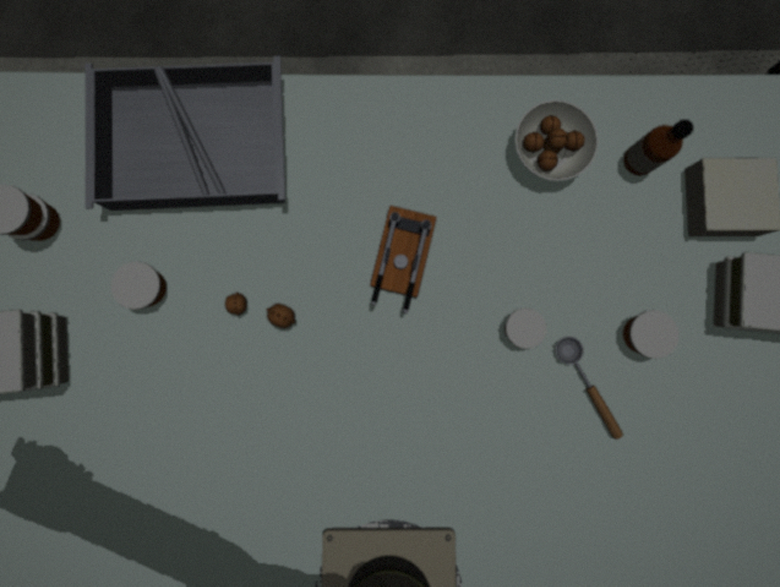

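The top view shows two nuts, at pixels (193,247) and (230,258); the left one is smaller, so it is the target. The cracker is around (328,210), with its handles pointing toward the robot. I'll zoom in on each.

Run:
```python
from h import *
def proj(c,p):
    I=eyes.camera_info(c);q=(np.array(I["extrinsics"])@np.r_[p,1])[:3];x=q[:2]/q[2];x=x*(1+I["k1"]*(x@x));K=np.array(I["intrinsics"]);return (K@np.r_[x,1])[:2]
def crop(c,p,h,k):
    u=proj(c,p).astype(int);im=cv2.imread(f"pics/{c}1.png")[u[1]-h:u[1]+h,u[0]-h:u[0]+h];print(c,u-h)
    im=cv2.convertScaleAbs(cv2.resize(im,(k,k),interpolation=cv2.INTER_CUBIC),alpha=1.8);return im
a=[crop(c,p,h,290) for c in("top","side") for p,h in(((.497,.23,.03),29),((.62,-.02,.03),58))]
# 2x2
cv2.imwrite("pics/mix.png",np.vstack([np.hstack(a[:2]),np.hstack(a[2:])]))
for c in("top","side"):
    C=cloud(c,np.load(c+"1.npy"))
    for n,p in(("small",(.506,.27)),("big",(.483,.185))):
        m=(np.hypot(C[...,0]-p[0],C[...,1]-p[1])<.038)&(C[...,2]>.008)&(C[...,2]<.07)
        q=C[m]; r=cv2.minAreaRect(q[:,:2].astype(np.float32)*1000); print(c,n,len(q),q[:,:2].mean(0).round(4),(q.min(0).round(3),q.max(0).round(3)),r, np.median(q[q[:,2]>q[:,2].max()-.006],0).round(4))
        ev,V=np.linalg.eigh(np.cov(q[:,:2].T));print(np.sqrt(ev),np.degrees(np.arctan2(V[1,1],V[0,1])))
    m=(np.hypot(C[...,0]-.62,C[...,1]+.02)<.13)&(C[...,2]>.042)&(C[...,2]<.08);q=C[m];print("bars",len(q))
    m=(np.hypot(C[...,0]-.62,C[...,1]+.02)<.15)&(C[...,2]>.009)&(C[...,2]<.02);q=C[m];print("base",cv2.minAreaRect(q[:,:2].astype(np.float32)*1000))
    m=(np.hypot(C[...,0]-.62,C[...,1]+.02)<.045)&(C[...,2]>.021)&(C[...,2]<.033);q=C[m];print("seat?",len(q),q.mean(0).round(4),np.median(q,0).round(4))
```

```text
top [182 223]
top [268 138]
side [220 172]
side [280 168]
top small 283 [0.5067 0.2707] (array([0.487, 0.255, 0.013]), array([0.529, 0.292, 0.046])) ((507.2187805175781, 272.1578063964844), (36.78921127319336, 40.58279800415039), 63.93064498901367) [0.5058 0.2692 0.0409]
[0.00946361 0.01062106] 173.04432936265377
top big 383 [0.4848 0.1892] (array([0.463, 0.166, 0.02 ]), array([0.509, 0.217, 0.056])) ((485.40869140625, 190.57440185546875), (51.859291076660156, 42.80622100830078), 48.61684036254883) [0.4837 0.1919 0.0521]
[0.01082863 0.01278735] 57.59223840504055
bars 728
base ((606.5645141601562, -27.979415893554688), (89.99414825439453, 154.8937530517578), 76.19276428222656)
seat? 156 [ 0.6112 -0.0263  0.0247] [ 0.5921 -0.0253  0.0248]
side small 143 [0.5044 0.2667] (array([0.487, 0.249, 0.01 ]), array([0.531, 0.289, 0.047])) ((510.015625, 270.302001953125), (36.66802215576172, 46.109901428222656), 83.52052307128906) [0.5074 0.2674 0.0426]
[0.00886074 0.01037951] 151.47739544104158
side big 212 [0.4811 0.1822] (array([0.464, 0.164, 0.01 ]), array([0.507, 0.216, 0.059])) ((483.9627380371094, 188.15435791015625), (45.36608123779297, 46.22484588623047), 22.594989776611328) [0.4854 0.1883 0.0549]
[0.01035935 0.01139672] 94.27217414383745
bars 628
base ((640.8367919921875, -7.829193115234375), (219.00888061523438, 263.45953369140625), 67.43434143066406)
seat? 64 [ 0.6253 -0.0209  0.0255] [ 0.645  -0.0191  0.0251]
```

View pics/mix.png

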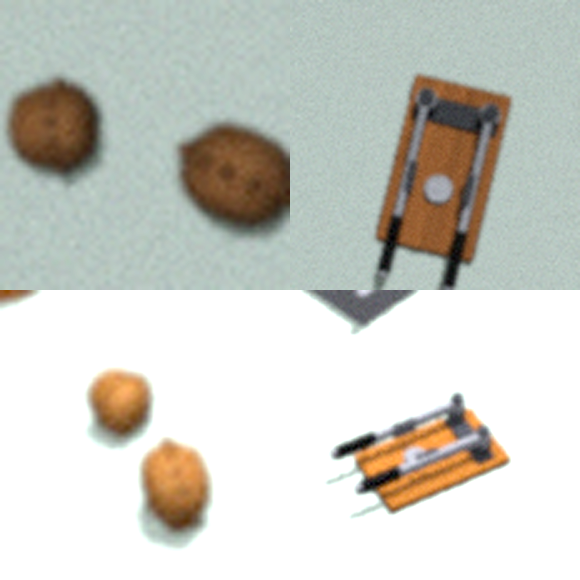

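```bash
cat >> h.py <<'E'
def ortho(c,im,cx,cy,z,half,n):
    I=eyes.camera_info(c);E=np.array(I["extrinsics"]);K=np.array(I["intrinsics"])
    i,j=np.mgrid[:n,:n]; X=cx+half-(i+.5)*2*half/n; Y=cy+half-(j+.5)*2*half/n
    q=np.stack([X,Y,0*X+z],-1)@E[:3,:3].T+E[:3,3]; x=q[...,:2]/q[...,2:]; x=x*(1+I["k1"]*(x**2).sum(-1,keepdims=True))
    return cv2.remap(im,(K[0,0]*x[...,0]+K[0,2]).astype(np.float32),(K[1,1]*x[...,1]+K[1,2]).astype(np.float32),cv2.INTER_CUBIC)
E
python3 - <<'E'
from h import *
im=cv2.imread("pics/top1.png")
a=ortho("top",im,.507,.270,.021,.03,400); b=ortho("top",im,.60,-.025,.047,.1,400)
s=cv2.imread("pics/side1.png");c=ortho("side",s,.507,.270,.021,.03,400)
def seg(o,half,cx,cy):
    f=o.astype(int); m=((f[...,2]-f[...,0])>12).astype(np.uint8)
    n,l,st,ce=cv2.connectedComponentsWithStats(m);k=1+st[1:,4].argmax();p=np.argwhere(l==k);n=o.shape[0]
    P=np.c_[cx+half-(p[:,0]+.5)*2*half/n,cy+half-(p[:,1]+.5)*2*half/n];return P
P=seg(a,.03,.507,.27)
for t in range(-30,45,5):
    d=np.array([np.cos(np.radians(t)),np.sin(np.radians(t))]);e=np.array([-d[1],d[0]]);x=P@d;y=P@e
    print(t,"len",round(np.ptp(x)*1e3,1),"wid",round(np.ptp(y)*1e3,1),"midpt",np.round(d*(x.min()+x.max())/2+e*(y.min()+y.max())/2,4),"tipy",np.round((y[x>x.max()-.001].mean()-(y.max()+y.min())/2)*1e3,1),np.round((y[x<x.min()+.001].mean()-(y.max()+y.min())/2)*1e3,1))
# seat: bright gray disc at z=.026; base rect at z=.014
o=ortho("top",im,.60,-.025,.026,.03,300);Q=(cv2.cvtColor(o,cv2.COLOR_BGR2HSV)[...,1]<70)
n,l,st,ce=cv2.connectedComponentsWithStats(Q.astype(np.uint8));
for k in range(1,n):
    if st[k,4]>1500:print("seat cand",st[k],(.63-(ce[k][1]+.5)*.0002).round(4),(.005-(ce[k][0]+.5)*.0002).round(4))
o=ortho("top",im,.61,-.025,.014,.1,400);B=seg(o,.1,.61,-.025);print("base",cv2.minAreaRect((B*1000).astype(np.float32)))
g=lambda z:cv2.convertScaleAbs(z,alpha=1.8)
cv2.imwrite("pics/mix2.png",np.hstack([g(a),g(b)]))
E
```

```text
-30 len 37.6 wid 39.9 midpt [0.5081 0.2743] tipy 0.7 1.2
-25 len 37.5 wid 39.6 midpt [0.5082 0.2744] tipy 1.0 1.4
-20 len 37.6 wid 39.1 midpt [0.5084 0.2744] tipy 1.4 1.5
-15 len 37.7 wid 38.7 midpt [0.5086 0.2742] tipy 1.8 -1.2
-10 len 38.5 wid 38.5 midpt [0.5084 0.2743] tipy 1.0 -5.2
-5 len 39.0 wid 38.4 midpt [0.5082 0.2745] tipy -0.5 -4.9
0 len 39.3 wid 38.1 midpt [0.508  0.2747] tipy -2.0 -3.8
5 len 39.3 wid 37.6 midpt [0.5077 0.275 ] tipy -3.7 -2.7
10 len 39.1 wid 37.6 midpt [0.5074 0.2748] tipy -4.9 -1.3
15 len 38.6 wid 37.4 midpt [0.5072 0.2745] tipy -5.3 -0.0
20 len 37.9 wid 37.5 midpt [0.5071 0.2742] tipy -1.5 0.0
25 len 37.8 wid 37.8 midpt [0.5072 0.2741] tipy 2.3 -0.1
30 len 38.4 wid 38.0 midpt [0.5074 0.2741] tipy 3.2 -0.7
35 len 38.8 wid 37.8 midpt [0.5075 0.2741] tipy 3.6 -1.0
40 len 39.0 wid 37.5 midpt [0.5077 0.2741] tipy 3.4 -0.7
seat cand [   0    0   59  250 7609] 0.6107 0.0009
seat cand [ 236   58   64  242 7592] 0.5862 -0.0503
seat cand [   67   166   131   134 13626] 0.5836 -0.0217
base ((586.3231811523438, -21.71750259399414), (52.6388053894043, 117.08192443847656), 75.74053192138672)
```

View pics/mix2.png

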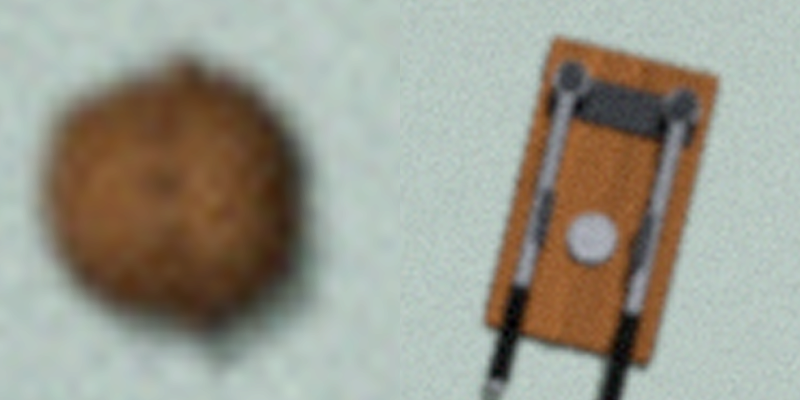

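The left crop shows ridge tips at about (187,60) and (208,325). That puts the nut's ridge centre near (0.508, 0.2705) with yaw of about +4.5°, and the bulging half toward +y. In the right crop the seat is at (590,238), giving (0.5836, -0.0217), and the cracker's yaw is about -14.3°.

```bash
cat >> h.py <<'E'
def go(pos,yaw):  # target TCP pos, tool-x yaw (deg), pointing down
    o=monitor.get_obs(); A=R.from_quat(o["ee_rot"]); c,s=np.cos(np.radians(yaw)),np.sin(np.radians(yaw))
    T=R.from_matrix(np.array([[c,s,0],[s,-c,0],[0,0,-1.]]))
    print("t",np.round(o["clock"],2),"pos",np.round(o["position"],4),"g",np.round(o["grip_width"],4),"f",np.round(o["ft_force"],2))
    print("shift",A.inv().apply(np.array(pos)-o["position"]).round(4),"turn",np.degrees((A.inv()*T).as_rotvec()).round(2))
E
python3 -c "
from h import *
go((.5082,.2705,.10),4.5)"
```

```text
t 0.8 pos [0.2734 0.562  0.2313] g 1.0007 f [ 0.33 -0.72  0.35]
shift [-0.1594  0.3387  0.1313] turn [-0.   -0.   59.55]
```

Call:
servo_tool --pt "1 -0.024 0.05 0 0 0 9" --pt "1 -0.048 0.1 0.01 0 0 18" --pt "1 -0.072 0.15 0.03 0 0 27" --pt "1 -0.096 0.2 0.05 0 0 36" --pt "1 -0.12 0.25 0.08 0 0 45" --pt "1 -0.142 0.3 0.11 0 0 54" --pt "1 -0.1594 0.3387 0.1313 0 0 59.55" --pt "1 -0.1594 0.3387 0.1313 0 0 59.55" --pt "1 -0.1594 0.3387 0.1313 0 0 59.55" --grip_force 20

```text
clock: 1.92
position: [0.508, 0.2714, 0.1003]
ee_rot: [0.999, 0.04, -0.0, -0.0]
ft_force: [-0.0, 0.4, -0.1]
grip_width: 0.998
```

```bash
python3 -c "
from h import *
go((.5082,.2705,.003),4.5)"
```

```text
t 1.92 pos [0.508  0.2714 0.1003] g 0.9979 f [-0.01  0.42 -0.09]
shift [0.0001 0.0009 0.0973] turn [-0.04  0.    0.08]
```

Call:
servo_tool --pt "1 0 0.0005 0.04 0 0 0" --pt "1 0 0.0005 0.075 0 0 0" --pt "1 0 0.0005 0.0973 0 0 0" --pt "1 0 0.0005 0.0973 0 0 0" --pt "0.6 0 0.0005 0.0973 0 0 0" --pt "0.5 0 0.0005 0.0973 0 0 0" --pt "0.4 0 0.0005 0.0973 0 0 0" --pt "0.3 0 0.0005 0.0973 0 0 0" --pt "0.3 0 0.0005 0.0973 0 0 0" --pt "0.3 0 0.0005 0.0973 0 0 0" --pt "0.3 0 0.0005 0.0973 0 0 0" --grip_force 25

```text
clock: 3.3
position: [0.5089, 0.2706, 0.0039]
ee_rot: [0.999, 0.039, 0.001, -0.001]
ft_force: [-1.7, -0.1, 7.4]
grip_width: 0.466
```

Call:
servo_tool --pt "0.3 0 0 -0.02 0 0 0" --pt "0.3 0 0 -0.06 0 0 0" --pt "0.3 0 0 -0.11 0 0 0" --pt "0.3 0 0 -0.11 0 0 0"

```text
clock: 3.8
position: [0.5106, 0.2713, 0.1172]
ee_rot: [0.999, 0.039, 0.003, -0.002]
ft_force: [-0.1, 0.4, -1.2]
grip_width: 0.463
```

Run:
```python
from h import *
im,d=eyes.camera("top"); s,ds=eyes.camera("side"); np.save("top2.npy",d);cv2.imwrite("pics/top2.png",im)
g=lambda z:cv2.convertScaleAbs(z,alpha=1.8)
def proj(c,p):
    I=eyes.camera_info(c);q=(np.array(I["extrinsics"])@np.r_[p,1])[:3];x=q[:2]/q[2];x=x*(1+I["k1"]*(x@x));K=np.array(I["intrinsics"]);return (K@np.r_[x,1])[:2]
u=proj("side",(.509,.27,.14)).astype(int)
cv2.imwrite("pics/held.png",g(cv2.resize(s[u[1]-50:u[1]+50,u[0]-50:u[0]+50],(500,500),interpolation=cv2.INTER_CUBIC)))
go((.5836,-.0217,.13),-14.3)
```

```text
t 3.9 pos [0.5084 0.2702 0.1131] g 0.4614 f [-0.21  0.46 -0.6 ]
shift [ 0.0521  0.2969 -0.0171] turn [-0.05 -0.04 18.81]
```

View pics/held.png

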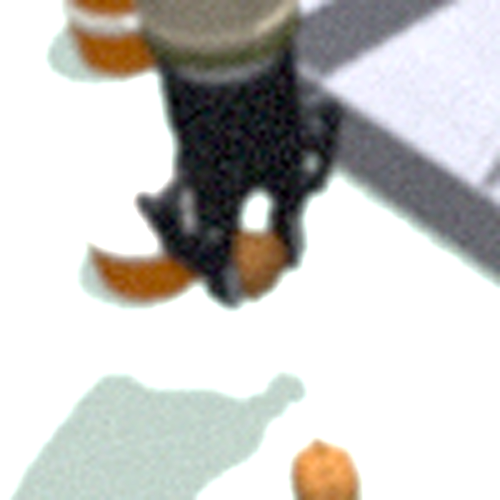

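The nut is held between the fingers at about (262,265) and hangs upright. The bulge is on +y, so I'll set the nut's centre about 3 mm toward seat -y, which centres its halves between the jaws.

Call:
servo_tool --pt "0.3 0.005 0.04 -0.01 0 0 3" --pt "0.3 0.015 0.09 -0.017 0 0 7" --pt "0.3 0.025 0.14 -0.017 0 0 11" --pt "0.3 0.034 0.19 -0.017 0 0 15" --pt "0.3 0.043 0.24 -0.017 0 0 18.8" --pt "0.3 0.049 0.28 -0.017 0 0 18.8" --pt "0.3 0.0521 0.2998 -0.017 0 0 18.8" --pt "0.3 0.0521 0.2998 -0.017 0 0 18.8" --pt "0.3 0.0521 0.2998 -0.017 0 0 18.8" --pt "0.3 0.0521 0.2998 -0.017 0 0 18.8"

```text
clock: 5.15
position: [0.5835, -0.0231, 0.1293]
ee_rot: [0.992, -0.123, -0.0, -0.0]
ft_force: [0.2, -0.2, -1.1]
grip_width: 0.463
```

Run:
```python
from h import *
go((.5829,-.0246,.065),-14.3);go((.5829,-.0246,.029),-14.3)
```

```text
t 5.15 pos [ 0.5835 -0.0231  0.1293] g 0.4627 f [ 0.22 -0.2  -1.13]
shift [-0.0002  0.0016  0.0643] turn [-0.02  0.04  0.13]
t 5.15 pos [ 0.5835 -0.0231  0.1293] g 0.4627 f [ 0.22 -0.2  -1.13]
shift [-0.0002  0.0016  0.1003] turn [-0.02  0.04  0.13]
```

Call:
servo_tool --pt "0.3 -0.0003 0.001 0.03 0 0 0" --pt "0.3 -0.0003 0.001 0.06 0 0 0" --pt "0.3 -0.0003 0.001 0.08 0 0 0" --pt "0.3 -0.0003 0.001 0.092 0 0 0" --pt "0.3 -0.0003 0.001 0.097 0 0 0" --pt "0.3 -0.0003 0.001 0.097 0 0 0" --pt "0.3 -0.0003 0.001 0.097 0 0 0"

```text
clock: 6.02
position: [0.5838, -0.0257, 0.0335]
ee_rot: [0.992, -0.124, 0.001, -0.0]
ft_force: [-0.1, 0.7, -0.1]
grip_width: 0.463
```

Run:
```python
from h import *
go((.5829,-.0246,.029),-14.3)
go((.5829,-.0246,.029),-14.3)
```

```text
t 6.02 pos [ 0.5838 -0.0257  0.0335] g 0.4629 f [-0.13  0.74 -0.08]
shift [-0.0012 -0.0008  0.0045] turn [-0.03 -0.07  0.  ]
t 6.02 pos [ 0.5838 -0.0257  0.0335] g 0.4629 f [-0.13  0.74 -0.08]
shift [-0.0012 -0.0008  0.0045] turn [-0.03 -0.07  0.  ]
```

Call:
servo_tool --pt "0.3 -0.0005 0 0.0015 0 0 0" --pt "0.3 -0.0005 0 0.003 0 0 0" --pt "0.3 -0.0005 0 0.003 0 0 0" --pt "0.3 -0.0005 0 0.003 0 0 0"

```text
clock: 6.52
position: [0.5829, -0.0255, 0.03]
ee_rot: [0.992, -0.124, 0.0, -0.0]
ft_force: [-2.0, -0.5, 5.2]
grip_width: 0.461
```

Call:
servo_tool --pt "0.3 0 0 0.001 0 0 0" --pt "0.3 0 0 0.001 0 0 0" --pt "0.3 0 0 0.001 0 0 0"

```text
clock: 6.9
position: [0.583, -0.0255, 0.0299]
ee_rot: [0.992, -0.124, 0.0, -0.0]
ft_force: [-6.7, -0.5, 15.4]
grip_width: 0.467
```

It's seated: contact came at z≈0.030. I'll back off 1 mm, release partway and lift out.

Call:
servo_tool --pt "0.3 0 0 -0.0011 0 0 0" --pt "0.3 0 0 -0.0011 0 0 0" --pt "0.55 0 0 -0.0011 0 0 0" --pt "0.7 0 0 -0.0011 0 0 0" --pt "0.7 0 0 -0.0011 0 0 0" --pt "0.7 0 0 -0.0011 0 0 0" --pt "0.7 0 0 -0.02 0 0 0" --pt "0.7 0 0 -0.05 0 0 0" --pt "0.7 0 0 -0.1 0 0 0" --pt "0.7 0 0 -0.14 0 0 0"

```text
clock: 8.15
position: [0.5831, -0.0258, 0.1721]
ee_rot: [0.992, -0.125, 0.001, -0.0]
ft_force: [0.5, 0.1, -0.2]
grip_width: 0.7
```

Run:
```python
from h import *
# squeeze pose: grip middle 60mm to -x of seat
c,s=np.cos(np.radians(-14.3)),np.sin(np.radians(-14.3))
p=np.array([.5836,-.0217])-.06*np.array([c,s]);print(p)
go((*p,.13),75.7)
```

```text
[ 0.52545906 -0.00688006]
t 8.15 pos [ 0.5831 -0.0258  0.1721] g 0.7003 f [ 0.52  0.05 -0.18]
shift [-0.0606 -0.004   0.042 ] turn [ 6.000e-02 -1.300e-01 -9.002e+01]
```

Call:
servo_tool --pt "1 -0.03 0 0 0 0 -10" --pt "1 -0.06 0 0 0 0 -20" --pt "1 -0.09 0 0 0 0 -30" --pt "1 -0.12 0 0 0 0 -40" --pt "1 -0.12 0 0 0 0 -50" --pt "1 -0.12 0 0 0 0 -60" --pt "1 -0.12 0 0 0 0 -70" --pt "1 -0.12 0 0 0 0 -80" --pt "1 -0.12 0 0 0 0 -90" --pt "1 -0.12 0 0 0 0 -90"

```text
clock: 9.4
position: [0.4667, 0.0039, 0.1698]
ee_rot: [0.79, 0.613, 0.001, 0.0]
ft_force: [0.4, -0.5, 0.3]
grip_width: 0.995
```

Run:
```python
from h import *
im,d=eyes.camera("top"); s,ds=eyes.camera("side"); cv2.imwrite("pics/top3.png",im);cv2.imwrite("pics/side3.png",s)
g=lambda z:cv2.convertScaleAbs(z,alpha=1.8)
a=ortho("top",im,.5836,-.0217,.047,.05,400); b=ortho("side",s,.57,-.02,.047,.09,400)
# mark seat frame at z .047
c,si=np.cos(np.radians(-14.3)),np.sin(np.radians(-14.3))
a=g(a)
cv2.imwrite("pics/seated.png",np.hstack([a,g(b)]))
go((.52546,-.00688,.13),75.7)
```

```text
t 9.5 pos [0.4666 0.004  0.1694] g 1.0002 f [-0.1   0.53  0.14]
shift [0.0042 0.0596 0.0395] turn [ 0.05 -0.03 -0.25]
```

View pics/seated.png

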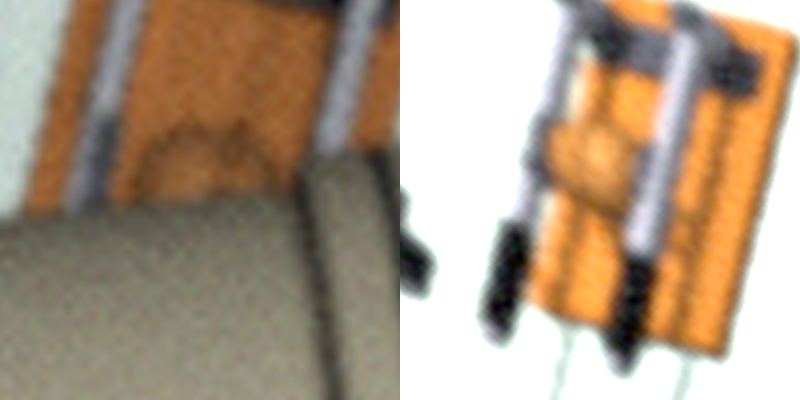

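The nut stands upright on the seat between the jaws, but the arm hides part of it in the top view. I'll step aside for one clear look before squeezing.

Call:
servo_tool --pt "1 0.06 0 0 0 0 0" --pt "1 0.12 0 0 0 0 0" --pt "1 0.18 0 0 0 0 0" --pt "1 0.22 0 0 0 0 0" --pt "1 0.22 0 0 0 0 0"

```text
clock: 10.12
position: [0.5204, 0.2208, 0.1684]
ee_rot: [0.789, 0.614, -0.0, -0.0]
ft_force: [-0.7, -0.8, 0.1]
grip_width: 1.0
```

Run:
```python
from h import *
im,d=eyes.camera("top"); cv2.imwrite("pics/top4.png",im)
g=lambda z:cv2.convertScaleAbs(z,alpha=1.8)
a=g(ortho("top",im,.5836,-.0217,.047,.04,600))
cv2.line(a,(300,300),(300+75,0),(0,255,0),1)
o=ortho("top",im,.57,-.02,.05,.08,600)
cv2.imwrite("pics/seated2.png",a)
go((.52546,-.00688,.13),75.7)
```

```text
t 10.18 pos [0.5206 0.2183 0.1685] g 0.9979 f [ 0.35  0.12 -0.52]
shift [-0.2169  0.0604  0.0386] turn [-0.01  0.03 -0.03]
```

View pics/seated2.png

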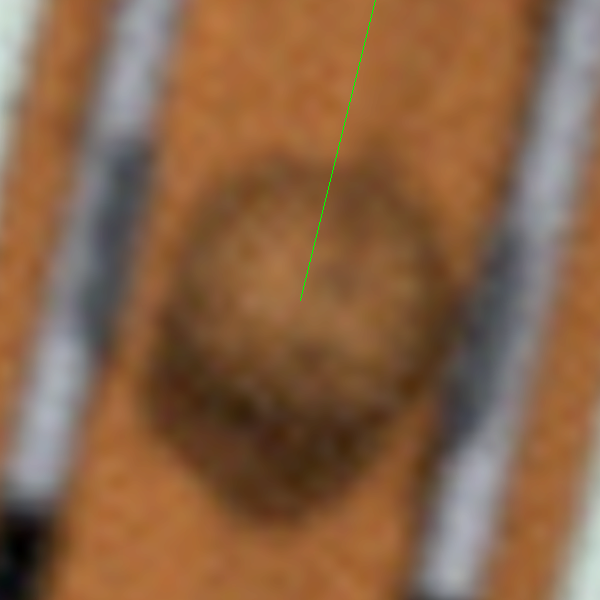

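It's seated well: the ridge runs along the cracker axis about 4 mm to the right of centre, with 5–6 mm gaps to both jaws. Moving to the grips.

Call:
servo_tool --pt "1 -0.06 0.01 0 0 0 0" --pt "1 -0.12 0.03 0.02 0 0 0" --pt "1 -0.17 0.05 0.0386 0 0 0" --pt "1 -0.205 0.0604 0.0386 0 0 0" --pt "1 -0.216 0.0604 0.0386 0 0 0" --pt "1 -0.216 0.0604 0.0386 0 0 0" --pt "1 -0.216 0.0604 0.0386 0 0 0" --pt "1 -0.216 0.0604 0.0386 0 0 0"

```text
clock: 11.18
position: [0.5261, -0.0056, 0.1302]
ee_rot: [0.789, 0.614, 0.0, -0.0]
ft_force: [1.2, -0.4, -1.3]
grip_width: 0.996
```

Run:
```python
from h import *
go((.5257,-.0059,.024),75.7)
```

```text
t 11.18 pos [ 0.5261 -0.0056  0.1302] g 0.9956 f [ 1.15 -0.38 -1.32]
shift [-0.0004 -0.0003  0.1062] turn [ 0.   -0.02  0.11]
```

Call:
servo_tool --pt "1 -0.0003 0 0.03 0 0 0" --pt "1 -0.0003 0 0.055 0 0 0" --pt "1 -0.0003 0 0.075 0 0 0" --pt "1 -0.0003 0 0.09 0 0 0" --pt "1 -0.0003 0 0.106 0 0 0" --pt "1 -0.0003 0 0.106 0 0 0" --pt "0.9 -0.0003 0 0.106 0 0 0" --pt "0.85 -0.0003 0 0.106 0 0 0" --pt "0.82 -0.0003 0 0.106 0 0 0" --pt "0.82 -0.0003 0 0.106 0 0 0" --pt "0.82 -0.0003 0 0.106 0 0 0" --grip_force 40

```text
clock: 12.55
position: [0.526, -0.0072, 0.0242]
ee_rot: [0.79, 0.614, 0.0, -0.0]
ft_force: [-0.7, 0.6, 0.2]
grip_width: 0.821
```

Run:
```python
from h import *
go((.5257,-.0059,.024),75.7)
```

```text
t 12.55 pos [ 0.526  -0.0072  0.0242] g 0.8212 f [-0.74  0.56  0.21]
shift [ 0.0012 -0.0006  0.0002] turn [ 0.01 -0.01  0.  ]
```

Call:
servo_tool --pt "0.8 0 0 0 0 0 0" --pt "0.78 0 0 0 0 0 0" --pt "0.76 0 0 0 0 0 0" --pt "0.74 0 0 0 0 0 0" --pt "0.72 0 0 0 0 0 0" --pt "0.7 0 0 0 0 0 0" --pt "0.7 0 0 0 0 0 0" --pt "0.7 0 0 0 0 0 0" --pt "0.7 0 0 0 0 0 0" --grip_force 20

```text
clock: 13.68
position: [0.526, -0.0072, 0.0241]
ee_rot: [0.79, 0.614, 0.0, -0.0]
ft_force: [0.3, 0.3, -0.1]
grip_width: 0.698
```

Run:
```python
from h import *
go((.5257,-.0059,.024),75.7)
print(monitor.get_obs()["torque"].round(3))
```

```text
t 13.68 pos [ 0.526  -0.0072  0.0241] g 0.6984 f [ 0.27  0.32 -0.11]
shift [ 0.0012 -0.0006  0.0001] turn [ 0.   -0.01  0.01]
[ 0.032 -0.002 -0.016]
```

Call:
servo_tool --pt "0.69 0 0 0 0 0 0" --pt "0.68 0 0 0 0 0 0" --pt "0.67 0 0 0 0 0 0" --pt "0.67 0 0 0 0 0 0" --pt "0.67 0 0 0 0 0 0"

```text
clock: 14.3
position: [0.5259, -0.0072, 0.0241]
ee_rot: [0.79, 0.614, 0.0, -0.0]
ft_force: [1.4, 0.8, 1.0]
grip_width: 0.671
```

Call:
servo_tool --pt "0.66 0 0 0 0 0 0" --pt "0.65 0 0 0 0 0 0" --pt "0.65 0 0 0 0 0 0" --pt "0.65 0 0 0 0 0 0"

```text
clock: 14.8
position: [0.5259, -0.0072, 0.0241]
ee_rot: [0.79, 0.614, 0.0, -0.0]
ft_force: [0.6, 0.9, 1.6]
grip_width: 0.649
```

Call:
servo_tool --pt "0.64 0 0 0 0 0 0" --pt "0.64 0 0 0 0 0 0" --pt "0.64 0 0 0 0 0 0"

```text
clock: 15.18
position: [0.5259, -0.0072, 0.0241]
ee_rot: [0.79, 0.614, 0.0, -0.0]
ft_force: [0.4, -0.4, 1.4]
grip_width: 0.637
```

Call:
servo_tool --pt "0.63 0 0 0 0 0 0" --pt "0.63 0 0 0 0 0 0" --pt "0.63 0 0 0 0 0 0"

```text
clock: 15.55
position: [0.5259, -0.0072, 0.0241]
ee_rot: [0.79, 0.614, 0.0, -0.0]
ft_force: [-0.9, 0.1, 1.3]
grip_width: 0.631
```

Call:
servo_tool --pt "0.62 0 0 0 0 0 0" --pt "0.62 0 0 0 0 0 0" --pt "0.62 0 0 0 0 0 0"

```text
clock: 15.92
position: [0.5259, -0.0072, 0.0241]
ee_rot: [0.79, 0.614, 0.0, -0.0]
ft_force: [-0.3, -0.3, 1.5]
grip_width: 0.615
```

Call:
servo_tool --pt "0.61 0 0 0 0 0 0" --pt "0.61 0 0 0 0 0 0" --pt "0.61 0 0 0 0 0 0"

```text
clock: 16.3
position: [0.526, -0.0071, 0.0242]
ee_rot: [0.79, 0.614, 0.0, -0.0]
ft_force: [-1.1, 0.1, 5.5]
grip_width: 0.611
```

Vertical force jumped at 0.61, so the jaws have met the nut, as predicted. Continuing in small steps.

Call:
servo_tool --pt "0.602 0 0 0 0 0 0" --pt "0.602 0 0 0 0 0 0" --pt "0.602 0 0 0 0 0 0"

```text
clock: 16.68
position: [0.526, -0.0071, 0.0243]
ee_rot: [0.79, 0.614, 0.0, -0.0]
ft_force: [-1.7, 0.9, 6.8]
grip_width: 0.599
```

Call:
servo_tool --pt "0.594 0 0 0 0 0 0" --pt "0.594 0 0 0 0 0 0" --pt "0.594 0 0 0 0 0 0"

```text
clock: 17.05
position: [0.526, -0.0071, 0.0244]
ee_rot: [0.79, 0.614, 0.0, -0.0]
ft_force: [-3.1, 1.2, 8.6]
grip_width: 0.6
```

Call:
servo_tool --pt "0.586 0 0 0 0 0 0" --pt "0.586 0 0 0 0 0 0" --pt "0.586 0 0 0 0 0 0"

```text
clock: 17.42
position: [0.526, -0.0071, 0.0245]
ee_rot: [0.79, 0.614, 0.0, -0.0]
ft_force: [-3.7, 0.6, 9.8]
grip_width: 0.588
```

Call:
servo_tool --pt "0.58 0 0 0 0 0 0" --pt "0.58 0 0 0 0 0 0" --pt "0.58 0 0 0 0 0 0"

```text
clock: 17.8
position: [0.5261, -0.0071, 0.0246]
ee_rot: [0.79, 0.614, 0.0, -0.0]
ft_force: [-4.4, 0.8, 10.8]
grip_width: 0.583
```

Call:
servo_tool --pt "0.574 0 0 0 0 0 0" --pt "0.574 0 0 0 0 0 0" --pt "0.574 0 0 0 0 0 0"

```text
clock: 18.18
position: [0.526, -0.0071, 0.0246]
ee_rot: [0.79, 0.614, 0.0, -0.0]
ft_force: [-4.3, 0.8, 11.2]
grip_width: 0.578
```

Call:
servo_tool --pt "0.569 0 0 0 0 0 0" --pt "0.569 0 0 0 0 0 0" --pt "0.569 0 0 0 0 0 0"

```text
clock: 18.55
position: [0.5261, -0.0071, 0.0247]
ee_rot: [0.79, 0.614, 0.0, -0.0]
ft_force: [-4.6, 1.3, 11.3]
grip_width: 0.571
```

Call:
servo_tool --pt "0.564 0 0 0 0 0 0" --pt "0.564 0 0 0 0 0 0" --pt "0.564 0 0 0 0 0 0"

```text
clock: 18.92
position: [0.5259, -0.0072, 0.024]
ee_rot: [0.79, 0.614, -0.0, 0.0]
ft_force: [1.4, -0.1, 2.1]
grip_width: 0.566
```

The vertical force dropped from 11.3 to 2.1 N, so the shell has snapped. Opening gently and backing away.

Call:
servo_tool --pt "0.6 0 0 0 0 0 0" --pt "0.64 0 0 0 0 0 0" --pt "0.68 0 0 0 0 0 0" --pt "0.72 0 0 0 0 0 0" --pt "0.76 0 0 0 0 0 0" --pt "0.8 0 0 0 0 0 0" --pt "0.85 0 0 0 0 0 0" --pt "0.92 0 0 0 0 0 0" --pt "1 0 0 0 0 0 0" --pt "1 0 0 0 0 0 0" --pt "1 0 0 0 0 0 0" --pt "1 0 0 -0.02 0 0 0" --pt "1 0 0 -0.05 0 0 0" --pt "1 0 0 -0.09 0 0 0" --pt "1 0 0 -0.14 0 0 0" --pt "1 0.06 0 -0.15 0 0 0" --pt "1 0.12 0 -0.15 0 0 0" --pt "1 0.18 0 -0.15 0 0 0" --pt "1 0.22 -0.04 -0.15 0 0 0" --pt "1 0.22 -0.04 -0.15 0 0 0"

```text
clock: 21.42
position: [0.5389, 0.2211, 0.1736]
ee_rot: [0.787, 0.617, -0.0, -0.001]
ft_force: [0.8, -0.6, 0.6]
grip_width: 0.999
```

Run:
```python
from h import *
im,d=eyes.camera("top"); s,_=eyes.camera("side")
g=lambda z:cv2.convertScaleAbs(z,alpha=1.8)
cv2.imwrite("pics/fin.png",np.hstack([g(ortho("top",im,.5836,-.0217,.047,.04,400)),g(ortho("side",s,.57,-.02,.047,.09,400))]))
o=monitor.get_obs();print(o["clock"],o["position"],o["ft_force"])
for t in("sauce_tub","soup_a","spoon"): print(t,[(round(b["confidence"],2),np.round(w("top",b["point"]),3).tolist()) for b in models.boxes_of("top",t)])
```

```text
21.525 [0.54126754 0.2160056  0.17403009] [ 1.03480924 -0.52458671 -0.89889236]
sauce_tub [(0.58, [0.462, -0.241, 0.043])]
soup_a [(0.88, [0.452, -0.457, 0.051])]
spoon [(0.95, [0.377, -0.35, 0.016])]
```

View pics/fin.png

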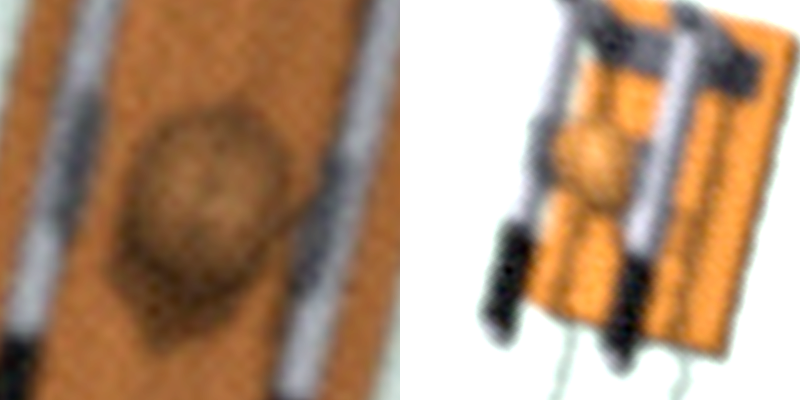

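The nut stands on the seat around (205,190), and is visibly narrower at about 32 mm (it was about 35.5). Both handles are open again.

```bash
python3 -c "
from h import *
print(ticket.hand_in())"
```

```text
the job is handed in; nothing more can be done
None
```

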